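# Fetch a bush from the locked spares case

## Robot

A 7-joint arm with a two-finger parallel gripper is mounted at the origin on a cart in front of the work surface, level with it; the furniture and walls round the work are solid. World frame = base frame: x ahead of the robot, y to its left, z up, the work surface at z = 0. Lengths are in m, angles in rad, forces in N, time in s.
With the tool pointing down it reaches from about 0.425 to 0.925 m from the base axis. Payload 6.8 kg.
Tool frame: the origin (TCP) lies at the centre of the arm's flange, where the gripper is bolted on; the fingertips stand 173 mm ahead of it and the grasp point (between the pads) lies 155 mm ahead of it; z points along the fingers, y is the direction in which the jaws open and shut (so a half turn about z gives the same grasp; the last joint's range is limited). The gripper opens to 85 mm and grips with 20 to 120 N. Pads are 22 mm wide; open, the fingers measure 114 mm over their backs; the gripper's body (76 mm by 85 mm) begins 54 mm behind the grasp point. The pads swing forward as they close: fully open they stand 13 mm farther back than shut.
Start: joints at [1.139, 0.477, 0.022, 1.555, -0.011, 1.109, -0.083], TCP at [0.215, -0.64, 0.405] pointing down, gripper open.
Joint ranges: [-2.96, 2.96], [-0.34, 2.1], [-1.41, 1.46], [0.24, 2.44], [-1.37, 4.51], [0.17, 1.92], [-2.96, 2.96]. Speed limits (rad/s): [2.39, 2.39, 3.14, 3.14, 3.14, 3.14, 3.14].

## Interface

Orientations are given as a rotation vector (axis times angle).
In Python, from bench import readout, grab_frame, camera_model, r gives the robot as it stands.
- The arm moves only by the tool apply_moves, never from a script. Its argument "deltas" is a list of rows, each an object with "xyz": the shift along the world's x, y, z in m, a list of three; "turn": the turn about the world's z in rad. In form: [{"xyz": [dx, dy, dz], "turn": turn}, ...]. A call has 1 to 12 rows; each row shifts and turns the commanded pose from where the row before left it; what a row does not reach is not made up. A row lasts 1/12 s, in which the tool goes at most 41.7 mm and 7.16 degrees, less where a joint would pass 70% of its speed; a pose out of reach is approached as far as the arm can. A call with a gripper value outside its range is refused whole. "claw" is the gripper's target within -1 to 1 (shut at 1, half-way at 0, fully open at -1), set as the call begins (left out, the last holds). The fingers move at their own pace and stop on an object; "squeeze" is the grip in N (left out, the last holds). Time passes only in rows, so rows that do not move let the fingers close. It gives the time, the measured TCP pose, the force and the opening at its end, in the units of the state.
- readout.get_obs(): the state, without advancing time (a new reading comes with each control period).
- grab_frame(name): name is "side" or "top" or "wrist"; returns the picture (400x640x3 uint8, red, green, blue); there is no depth.
- camera_model(name): a dict with "intrinsics" (3x3 intrinsics, pixels), "k1" (the pictures are not rectified: a ray, as slopes to the right and down, at radius r is drawn at 1 + k1 r^2 times it, then the intrinsics apply), "R" (3x3) and "t" (3): a world point X has camera coordinates R X + t. Camera axes: x right, y down, z forward; pixel columns grow to the right and rows downward; lengths in m; the calibration is good to about 2 mm. A picture is of the moment at which its call begins: read the wrist's pose just before it. camera_model takes no time and is no camera call; for the wrist camera it gives the pose at the moment of the call.
- r.hand_in(): hands the job in, once; it reports no verdict.
The state is a dict: "clock": time; "joints": joint angles; "qvel": joint speeds; "tau": joint torques, N m; "tcp_pos": TCP position; "orientation": TCP orientation; "contact_force": force on the tool from outside, world axes, zero at the start; "moment": the same for the moment, N m; "grip_width": finger opening in m.
Only numpy, scipy, OpenCV 4.12 (cv2) and the standard library are available. Lean on these libraries where they do the work, as an engineer would, in place of code of your own. Each camera call takes 0.05 s, during which the arm holds its last target.

## Task

The flanged bush is wanted for a job and lies in the latched steel case. Push the hasp in against its rubber buffers so that the safety tab comes free, squeeze the tab in and swing the hasp up, never forcing it against its locking pin or crushing its grip (keep under about 40 N); then open the lid right up so that it stands by itself and stand the flanged bush upright in the open kit tray. Leave the smaller plain bush in the case and do not disturb the tape measure, the roller or the flange disc.

Things in the scene. Friction and masses are not known exactly. Their poses are not given: they have to be found in the camera images.
- case: Grey sheet-steel case fixed to the bench, 140 deep (x) x 210 wide (y) x 85 mm high with lid. Origin: centre of its underside; +x from front (latch, face at x = -70) to back (lid hinge), +y left seen from the front, +z up. Walls 3 mm, rim 70 mm up. Inside, a dark foam insert with its flat top 24 mm up and a 3 mm high rib along x in the middle between a left and a right bay, each with one bush.
- lid (a joint): Lid angle, rad: 0 shut, 1.65 at its stop, just past upright; the front edge rises, turning about +y of the case through lid_hinge. Lid 0.3 kg, 15 mm high. Its stiff hinge holds it when it is near upright; from a low angle it may sink shut. Held shut only by the hasp. About 4 N at the hasp lifts it; there is no lid handle, the swung-up hasp serves as one.
- lid_hinge (a point): Point on the lid's hinge axis (parallel to the case's y axis), at the back of the case: 74 mm behind the case's centre and 70 mm above the bench.
- hasp (a joint): Hasp angle relative to the lid, rad: about 0 locked, hanging over the staple; -0.13 pushed in fully towards the case; 2.1 at its stop, up over the lid. Turns about +y of the case: the lower end moves out to the front, then up. Rubber buffers push it outward from -0.13 to 0 (6 to 12 N at the grip); elsewhere light friction holds it. Past 0.6 rad it is clear of the staple and the tab may come out.
- hasp_hinge (a point): Point on the hasp's hinge axis (parallel to the case's y axis), in the middle of the lid's front edge: with the lid shut 76 mm in front of the case's centre, 77 mm above the bench. It moves with the lid.
- grip_sleeve: The hasp's barrel grip: a grooved steel sleeve, 17 mm in diameter, along the case's y axis. Origin: its centre; locked, 29 mm in front of and 29 mm below hasp_hinge, 48 mm above the bench. Fixed flat end at y = +17 mm (left), the safety tab's flat face at -25 mm (right). Fingers from above can pinch the two ends; sleeve and tab head turn freely about y. Pressed with over 45 N it would bend.
- safety_tab (a joint): How far the safety tab is pressed towards the barrel, m: 0 out (as it stands, 42 mm over barrel and tab), 0.008 fully in (34 mm). It moves along +y of the case, is sprung (starts at about 4 N, fully in at about 11 N) and comes out when let go. While the buffers push the hasp outward it stops after about 1 mm; it goes in only while the hasp is pushed in towards the case to -0.08 rad or less.
- tab_face (a point): Centre of the outer face of the safety tab, a round steel button head 18 mm in diameter, 4 mm thick, with a dark ring on it, at the right (-y) end of the barrel. It turns with the hasp.
- lock_pin: Dark steel locking pin on a bent arm from the safety tab; origin on the hasp's hinge axis, the pin's foot 9 to 14 mm in front of and 22 to 37 mm below it when locked. The foot sits in the staple's hook behind a 2 mm lip. Pushing the hasp in by 2 mm at the foot (3.3 mm at the grip) lifts it clear of the lip; then the tab slides it 8 mm to the left, out of the hook, and the hasp can swing out.
- staple: Steel staple on the middle of the case's front face: a flat prong through the slot in the hasp, with a hooked end 20 to 25 mm in front of the face, 51 mm above the bench. Origin: on the front face at bench height. Fixed to the case. It holds the lid down (about 8 mm of play at its front) until the hasp is swung off it.
- bush_flanged_centre (a point): Centre (half-way up) of the flanged bush: the larger one, a brass tube with a collar at each end, 41 mm in diameter, 35 mm high, 0.13 to 0.25 kg, standing upright on the foam in the left or the right bay; z is its axis. The gap between bush and the nearest wall is at least 25 mm towards either side (y of the case).
- bush_plain_centre (a point): Centre (half-way up) of the plain bush: the smaller one without collars, 28 mm in diameter, 26 mm high, in the other bay. It stays in the case.
- kit_tray: Loose open aluminium tray, 110 x 150 mm, 22 mm high, walls 3 mm, floor 3 mm thick, empty, to the left or the right of the case. Origin: centre of its underside, x along the 110 mm side.
- tape_measure: Tape measure in a rounded housing, 60 x 70 x 36 mm, on the other side of the case. Bystander. Origin: centre of its underside.
- roller: Dark rubber roller with a hole, 33 mm in diameter, 38 mm high, in front of the case on the right. Bystander. Origin: centre of its underside.
- flange_disc: Flat steel disc with a hub, 66 mm in diameter, 20 mm high, in front of the case on the left. Bystander. Origin: centre of its underside.

How it is judged:
By the outcome, as a careful person would: the job done as asked, in the order asked, and still so for the second after the job is handed in, with the robot touching nothing.
It also fails if it takes over 64 s, if anything falls off the work surface, if the arm or the gripper's body presses on something with over 40 N, if the wrist force passes 120 N, or if a joint passes its speed limit or range.

## Working session

There is one attempt and no reset: what is moved stays moved. The work goes in short steps, Python scripts to look and compute and a tool call to move; the robot and the scene stay as the last step left them, time stands still between calls to the robot, and variables do not carry over. Pictures are saved under pics/ and viewed, and the job is handed in when it is done.

Besides the shell and the picture viewer there is one more tool, called after "Request:" by a JSON object that holds its "method" and its "body", one argument or row to a line. apply_moves: Moves the arm, as the interface text tells. Its arguments: {"type":"object","properties":{"deltas":{"type":"array"},"claw":{"type":"number"},"squeeze":{"type":"number"}},"required":["deltas"]}

```bash
ls; mkdir -p pics; python3 - <<'E'
from bench import readout, grab_frame, camera_model, r
import cv2
print(readout.get_obs())
for n in ("side","top","wrist"):
    cv2.imwrite(f"pics/{n}0.png",grab_frame(n)[:,:,::-1]); 
    m=camera_model(n);print(n,m)
E
```

```text
pics
{'clock': 0.0, 'joints': array([ 1.13890098,  0.47777507,  0.0223115 ,  1.55647599, -0.01152511,
        1.1092866 , -0.08306361]), 'qvel': array([-0.00012926, -0.00040235, -0.00041086, -0.00101212,  0.00033357,
        0.00029491,  0.00180115]), 'tau': array([-7.67459496e-04, -5.96458554e+01,  1.60737231e+00, -2.81199288e+01,
        1.24006224e-02,  9.45305976e-03, -7.22588027e-06]), 'tcp_pos': array([ 0.21469636, -0.63964293,  0.40373129]), 'orientation': array([-3.09874024e+00, -5.06222374e-01,  6.13145337e-04]), 'contact_force': array([ 0.34774986, -1.09389409, -0.28624165]), 'moment': array([-0.02519737, -0.01229045,  0.03049511]), 'grip_width': 0.08519719028288478}
side {'intrinsics': array([[379.25811879,   0.        , 317.78034857],
       [  0.        , 379.25811879, 197.98269982],
       [  0.        ,   0.        ,   1.        ]]), 'k1': 0.0083200068852138, 'R': array([[-0.86929486, -0.4942793 , -0.0037984 ],
       [-0.16552031,  0.29832619, -0.9400024 ],
       [ 0.46575689, -0.81651054, -0.34114668]]), 't': array([0.42037596, 0.17064738, 0.88518536])}
top {'intrinsics': array([[423.66114206,   0.        , 317.29314062],
       [  0.        , 423.66114206, 195.09775373],
       [  0.        ,   0.        ,   1.        ]]), 'k1': -0.05126884540273301, 'R': array([[-0.00483385, -0.99996824,  0.00633677],
       [-0.99231438,  0.00401311, -0.1236773 ],
       [ 0.12364794, -0.00688591, -0.99230226]]), 't': array([-0.01264322,  0.51026056,  1.10263684])}
wrist {'intrinsics': array([[279.48155728,   0.        , 315.98280731],
       [  0.        , 279.48155728, 202.56933313],
       [  0.        ,   0.        ,   1.        ]]), 'k1': -0.025296519221647173, 'R': array([[ 0.31874908, -0.9478382 , -0.00133091],
       [-0.91037117, -0.30653956,  0.27795292],
       [-0.26386237, -0.08738562, -0.96059378]]), 't': array([-0.67400527, -0.03555104,  0.37920275])}
```

View pics/top0.png

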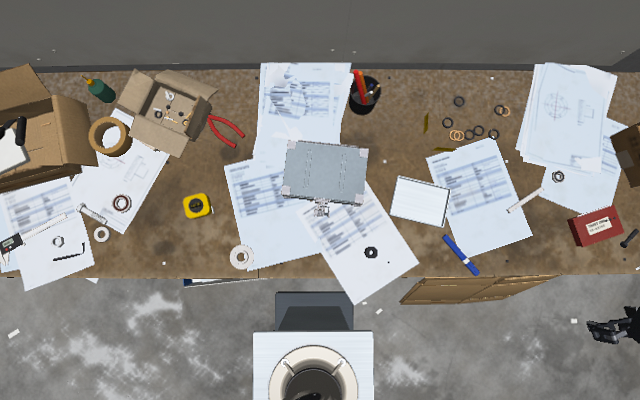

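View pics/side0.png

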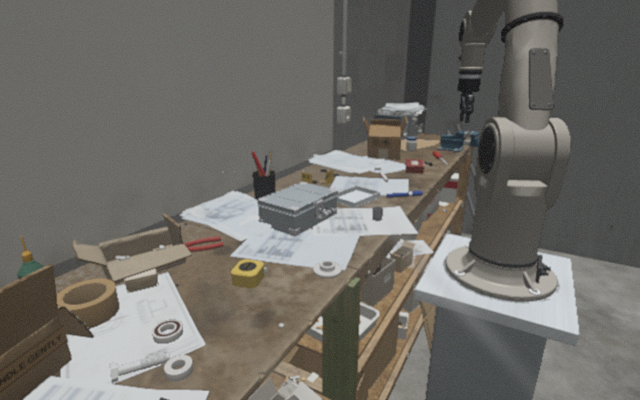

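The top view shows the case at about (325,170) with the hasp at (321,207). The tray is on the right at (420,201), the tape measure at (197,206), the disc at (241,257) and the roller at (371,253).

```bash
python3 - <<'E'
import cv2
a=cv2.imread("pics/top0.png")
cv2.imwrite("pics/c1.png",cv2.resize(a[130:225,270:380],None,fx=6,fy=6,interpolation=cv2.INTER_CUBIC))
cv2.imwrite("pics/c2.png",cv2.resize(a[165:275,340:460],None,fx=5,fy=5,interpolation=cv2.INTER_CUBIC))
a=cv2.imread("pics/side0.png")
cv2.imwrite("pics/c3.png",cv2.resize(a[170:250,240:420],None,fx=4.4,fy=4.4,interpolation=cv2.INTER_CUBIC))
E
```

```text
(no output)
```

View pics/c1.png

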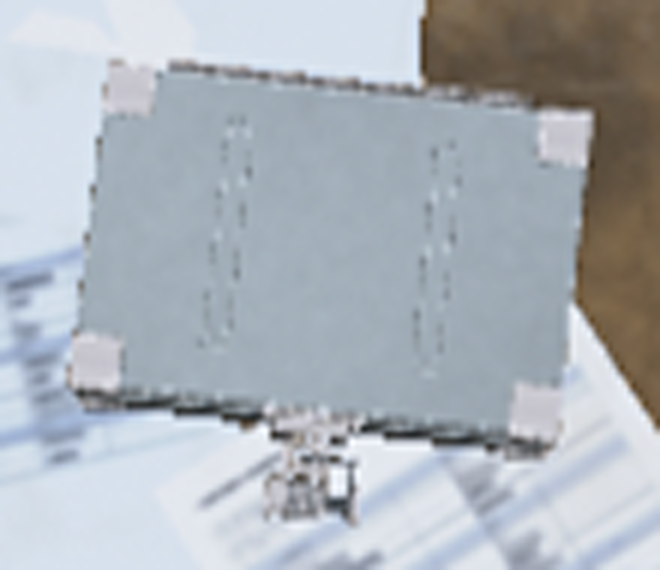

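View pics/c2.png

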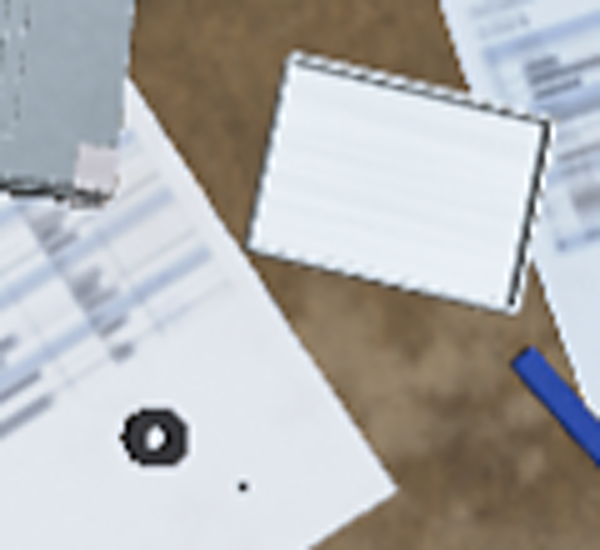

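View pics/c3.png

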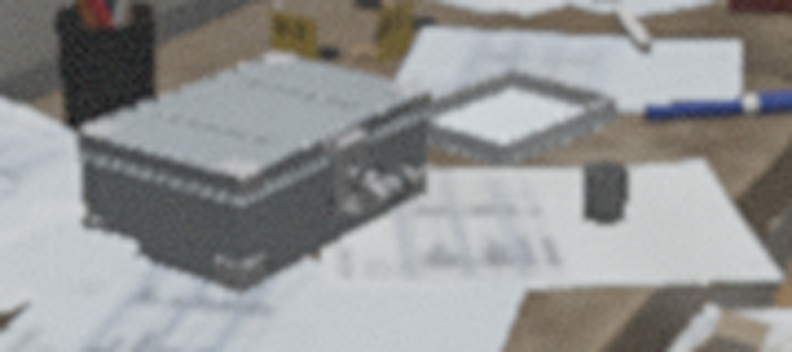

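```bash
cat > h.py <<'E'
import numpy as np, cv2
from bench import readout, grab_frame, camera_model, r
def ray(m,uv):
    K=m['intrinsics'];p=np.array([(uv[0]-K[0,2])/K[0,0],(uv[1]-K[1,2])/K[1,1]])
    q=p.copy()
    for _ in range(20): q=p/(1+m['k1']*(q@q))
    d=m['R'].T@np.array([q[0],q[1],1.]); c=-m['R'].T@m['t']; return c,d
def atz(m,uv,z):
    c,d=ray(m,uv); return c+d*(z-c[2])/d[2]
def proj(m,X):
    p=m['R']@np.asarray(X)+m['t'];s=p[:2]/p[2];s=s*(1+m['k1']*(s@s));K=m['intrinsics']
    return np.array([K[0,0]*s[0]+K[0,2],K[1,1]*s[1]+K[1,2]])
def tri(*obs):
    A=0;b=0
    for m,uv in obs:
        c,d=ray(m,uv);d=d/np.linalg.norm(d);P=np.eye(3)-np.outer(d,d);A=A+P;b=b+P@c
    return np.linalg.solve(A,b)
def snap(name,fn,crop=None,f=1):
    m=camera_model(name);a=grab_frame(name)[:,:,::-1]
    cv2.imwrite(f'pics/{fn}_raw.png',a)
    if crop: x0,y0,x1,y1=crop;a=a[y0:y1,x0:x1]
    if f!=1:a=cv2.resize(a,None,fx=f,fy=f,interpolation=cv2.INTER_CUBIC)
    cv2.imwrite(f'pics/{fn}.png',a);np.savez(f'pics/{fn}.npz',**m);return m
def st():
    o=readout.get_obs();print('t',round(o['clock'],2),'tcp',o['tcp_pos'].round(4),'rv',o['orientation'].round(4),'F',o['contact_force'].round(1),'w',round(o['grip_width'],4));return o
E
python3 - <<'E'
from h import *
m=camera_model('top')
P=[atz(m,(270+x/6,130+y/6),.085) for x,y in [(107,65),(593,112),(560,440),(70,390)]]
for p in P:print(p.round(4))
print([np.linalg.norm(P[i]-P[i-1]).round(4) for i in range(4)], sum(P)/4)
for a,b in((1,0),(2,3)): d=P[b]-P[a];print(np.degrees(np.arctan2(-d[0],d[1])))
for a,b in((3,0),(2,1)): d=P[b]-P[a];print(np.degrees(np.arctan2(d[1],d[0])))
print('tray')
P=[atz(m,(340+x/5,165+y/5),.022) for x,y in [(290,52),(549,122),(520,312),(248,247)]]
for p in P:print(p.round(4))
print([np.linalg.norm(P[i]-P[i-1]).round(4) for i in range(4)], sum(P)/4)
print('roller',atz(m,(340+155/5,165+437/5),.038))
print('tape',atz(m,(197,205),.036)); print('disc',atz(m,(241,257),.02))
print('grip',atz(m,(270+310/6,130+490/6),.052))
w=camera_model('wrist');c=-w['R'].T@w['t'];print('cam-tcp',c-readout.get_obs()['tcp_pos'],w['R'])
E
```

```text
[0.6457 0.0612 0.085 ]
[ 0.6243 -0.1487  0.085 ]
[ 0.4819 -0.1317  0.085 ]
[0.5042 0.0763 0.085 ]
[np.float64(0.1423), np.float64(0.211), np.float64(0.1434), np.float64(0.2093)] [ 0.56402854 -0.03573502  0.085     ]
-5.827671420952152
-6.100805293965331
-6.102566689275746
-6.794379579020377
tray
[ 0.5646 -0.2352  0.022 ]
[ 0.5256 -0.3761  0.022 ]
[ 0.4224 -0.3558  0.022 ]
[ 0.4582 -0.2094  0.022 ]
[np.float64(0.1094), np.float64(0.1462), np.float64(0.1052), np.float64(0.1508)] [ 0.49270221 -0.29412309  0.022     ]
roller [ 0.35726191 -0.15511836  0.038     ]
tape [0.48436019 0.30594244 0.036     ]
disc [0.34647204 0.18884778 0.02      ]
grip [ 0.46393162 -0.02600214  0.052     ]
cam-tcp [ 0.06783954  0.02313089 -0.03070325] [[ 0.31874908 -0.9478382  -0.00133091]
 [-0.91037117 -0.30653956  0.27795292]
 [-0.26386237 -0.08738562 -0.96059378]]
```

View pics/wrist0.png

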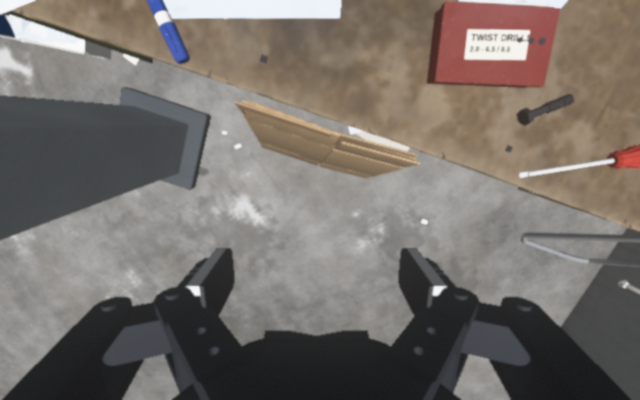

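Request:
{"method": "apply_moves", "body": {
  "deltas": [
    {"xyz": [0.0101, 0.0255, 0], "turn": -0.018},
    {"xyz": [0.0101, 0.0255, 0], "turn": -0.018},
    {"xyz": [0.0101, 0.0255, 0], "turn": -0.018},
    {"xyz": [0.0101, 0.0255, 0], "turn": -0.018},
    {"xyz": [0.0101, 0.0255, 0], "turn": -0.018},
    {"xyz": [0.0101, 0.0255, 0], "turn": -0.018},
    {"xyz": [0.0101, 0.0255, 0], "turn": -0.018},
    {"xyz": [0.0101, 0.0255, 0], "turn": -0.018},
    {"xyz": [0.0101, 0.0255, 0], "turn": -0.018},
    {"xyz": [0.0101, 0.0255, 0], "turn": -0.018},
    {"xyz": [0.0101, 0.0255, 0], "turn": -0.018},
    {"xyz": [0.0101, 0.0255, 0], "turn": -0.018}
  ],
  "claw": -0.5,
  "squeeze": 20
}}

```text
clock: 1.15
tcp_pos: [0.3361, -0.3326, 0.4046]
orientation: [-3.137, -0.168, 0.0]
contact_force: [0.8, 0.2, -0.0]
grip_width: 0.064
```

Request:
{"method": "apply_moves", "body": {
  "deltas": [
    {"xyz": [0.0101, 0.0255, -0.005], "turn": -0.018},
    {"xyz": [0.0101, 0.0255, -0.005], "turn": -0.018},
    {"xyz": [0.0101, 0.0255, -0.005], "turn": -0.018},
    {"xyz": [0.0101, 0.0255, -0.005], "turn": -0.018},
    {"xyz": [0.0101, 0.0255, -0.005], "turn": -0.018},
    {"xyz": [0.0101, 0.0255, -0.005], "turn": -0.018},
    {"xyz": [0.0101, 0.0255, -0.005], "turn": -0.018},
    {"xyz": [0.0101, 0.0255, -0.005], "turn": -0.018},
    {"xyz": [0.0101, 0.0255, -0.005], "turn": -0.018},
    {"xyz": [0.0101, 0.0255, -0.005], "turn": -0.018},
    {"xyz": [0.0101, 0.0255, -0.005], "turn": -0.018},
    {"xyz": [0.0101, 0.0255, -0.005], "turn": -0.018}
  ]
}}

```text
clock: 2.15
tcp_pos: [0.4573, -0.0267, 0.3444]
orientation: [3.137, -0.172, -0.0]
contact_force: [0.6, -0.4, 0.5]
grip_width: 0.0639
```

```bash
python3 - <<'E'
from h import *
o=st(); snap('wrist','w1'); st()
E
```

```text
t 2.15 tcp [ 0.4573 -0.0267  0.3444] rv [ 3.1368e+00 -1.7160e-01 -1.0000e-04] F [ 0.6 -0.4  0.5] w 0.0639
t 2.2 tcp [ 0.4589 -0.0215  0.3441] rv [-3.1341e+00  1.6370e-01 -1.8000e-03] F [1.5 4.2 0.2] w 0.0641
```

View pics/w1.png

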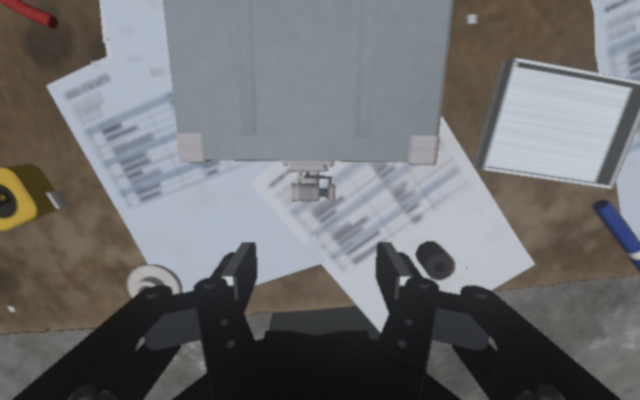

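Request:
{"method": "apply_moves", "body": {
  "deltas": [
    {"xyz": [0, 0, -0.015], "turn": 0},
    {"xyz": [0, 0, 0], "turn": 0},
    {"xyz": [0, 0, 0], "turn": 0}
  ]
}}

```text
clock: 2.45
tcp_pos: [0.4567, -0.0282, 0.3292]
orientation: [3.137, -0.17, -0.003]
contact_force: [0.4, 0.5, 0.5]
grip_width: 0.0641
```

```bash
python3 - <<'E'
from h import *
o=st(); m=snap('wrist','w2'); o=st(); m2=camera_model('wrist'); print(m['t']-m2['t'])
a=cv2.imread('pics/w2_raw.png')
cv2.imwrite('pics/w2c.png',cv2.resize(a[120:220,250:380],None,fx=6,fy=6,interpolation=cv2.INTER_CUBIC))
E
```

```text
t 2.45 tcp [ 0.4567 -0.0282  0.3292] rv [ 3.1368 -0.17   -0.0035] F [0.4 0.5 0.5] w 0.0641
t 2.5 tcp [ 0.4569 -0.0284  0.3297] rv [ 3.1367e+00 -1.7090e-01 -1.4000e-03] F [-0.8 -0.5 -0.6] w 0.0643
[-0.00014683 -0.0006778  -0.00013605]
```

View pics/w2c.png

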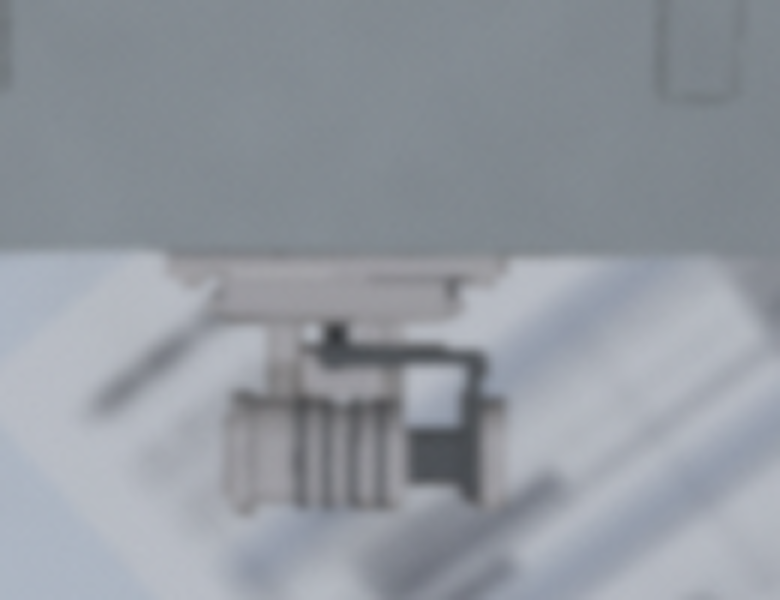

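View pics/w2.png

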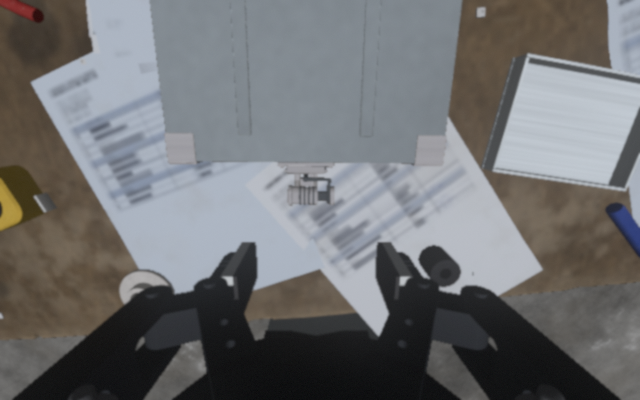

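The wrist crop shows the barrel's left end at (288,195), the tab face at (334,195) and the lid's front edge at row 162, level in the picture.

```bash
python3 - <<'E'
from h import *
m=dict(np.load('pics/w2.npz')); o=readout.get_obs()
f=lambda x,y,z:atz(m,(250+x/6,120+y/6),z)
a=f(228,453,.048);b=f(504,453,.048);print(a,b,np.linalg.norm(a-b))
d=a-b;print('yaw from barrel',np.arctan2(-d[0],d[1]))
L=atz(m,(195,161.8),.085);R=atz(m,(415,163),.085);d=L-R;print(L,R,'yaw lid',np.arctan2(-d[0],d[1]))
from scipy.spatial.transform import Rotation as Ro
ty=-Ro.from_rotvec(o['orientation']).as_matrix()[:,1];print('jaw yaw',np.arctan2(-ty[0],ty[1]))
# top cam lid corners with wrist: 
yw=-0.107;ex=np.array([np.cos(yw),np.sin(yw)]);ey=np.array([-ex[1],ex[0]])
s=(a+(b-a)*17/42)[:2];print('sleeve',s,'case centre from sleeve',s+ex*.105,'tcp in case',((o['tcp_pos'][:2]-s)@ex,(o['tcp_pos'][:2]-s)@ey))
E
```

```text
[ 0.46468141 -0.00239584  0.048     ] [ 0.46009495 -0.04475865  0.048     ] 0.04261036138617517
yaw from barrel -0.1078460959359958
[0.50816672 0.06011547 0.085     ] [ 0.4890782 -0.10741    0.085    ] yaw lid -0.11345471816317725
jaw yaw -0.10885643464194668
sleeve [ 0.46282498 -0.01954269] case centre from sleeve [ 0.56722448 -0.03075626] tcp in case (np.float64(-0.004909278252490543), np.float64(-0.009445249761136632))
```

Request:
{"method": "apply_moves", "body": {
  "deltas": [
    {"xyz": [0.002, 0.002, -0.02], "turn": 0},
    {"xyz": [0.002, 0.002, -0.025], "turn": 0},
    {"xyz": [0.0015, 0.0005, -0.025], "turn": 0},
    {"xyz": [0, 0, 0], "turn": 0},
    {"xyz": [0, 0, 0], "turn": 0}
  ]
}}

```text
clock: 2.92
tcp_pos: [0.4624, -0.024, 0.2597]
orientation: [3.137, -0.171, -0.003]
contact_force: [-0.6, 0.6, 0.1]
grip_width: 0.0641
```

```bash
python3 - <<'E'
from h import *
o=st(); m=snap('wrist','w3'); o=st()
a=cv2.imread('pics/w3_raw.png')
cv2.imwrite('pics/w3c.png',cv2.resize(a[150:300,210:420],None,fx=3.8,fy=3.8,interpolation=cv2.INTER_CUBIC))
E
```

```text
t 2.92 tcp [ 0.4624 -0.024   0.2597] rv [ 3.1366 -0.1711 -0.0034] F [-0.6  0.6  0.1] w 0.0641
t 2.97 tcp [ 0.4629 -0.0238  0.2606] rv [ 3.1368e+00 -1.7110e-01  3.0000e-04] F [ 0.8 -0.2  0.7] w 0.0637
```

View pics/w3c.png

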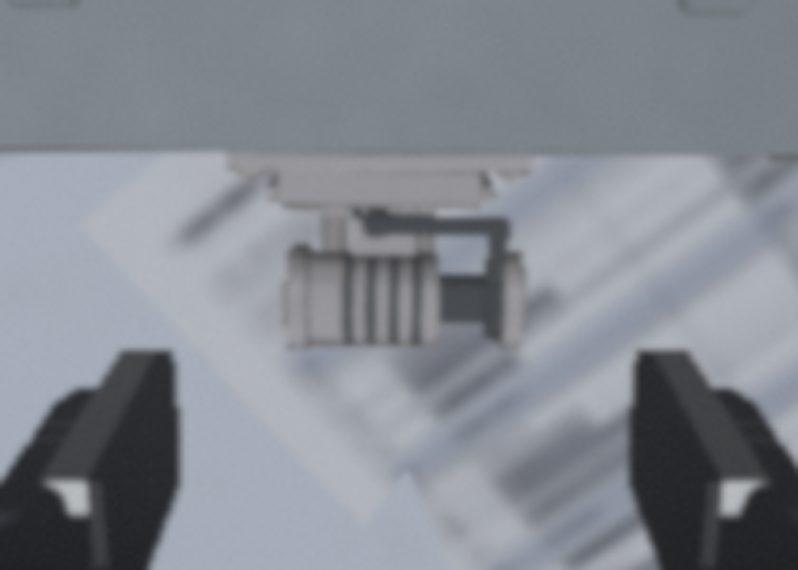

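```bash
python3 - <<'E'
from h import *
m=dict(np.load('pics/w3.npz')); o=readout.get_obs()
f=lambda x,y,z:atz(m,(210+x/3.8,150+y/3.8),z)
a=f(286,298,.05);b=f(523,298,.05);print(a,b,np.linalg.norm(a-b)); d=((a+b)/2-o['tcp_pos'])[:2]
yw=-.1089;ex=np.array([np.cos(yw),np.sin(yw)]);ey=np.array([-ex[1],ex[0]])
print(d@ex,d@ey,f(404,153,.085), (f(404,153,.085)[:2]-o['tcp_pos'][:2])@ex)
for z in(-.155,-.165,-.173):print(z,[proj(m,o['tcp_pos']+np.r_[ex*xx+ey*s*.032,z]).round(0)*1-[210,150] for xx in(-.011,.011) for s in (-1,1)])
E
```

```text
[ 0.46549245 -0.00245978  0.05      ] [ 0.46085209 -0.04494724  0.05      ] 0.04274010967810126
0.00024845219162455794 0.00016730131025788884 [ 0.49841983 -0.02735798  0.085     ] 0.03568439899662116
-0.155 [array([170., 139.]), array([ 44., 140.]), array([173., 100.]), array([ 41., 100.])]
-0.165 [array([166., 129.]), array([ 48., 129.]), array([169.,  91.]), array([45., 91.])]
-0.173 [array([163., 121.]), array([ 51., 121.]), array([166.,  85.]), array([48., 85.])]
```

Request:
{"method": "apply_moves", "body": {
  "deltas": [
    {"xyz": [0, 0, -0.015], "turn": 0},
    {"xyz": [0, 0, -0.015], "turn": 0},
    {"xyz": [0, 0, -0.015], "turn": 0},
    {"xyz": [0, 0, -0.01], "turn": 0},
    {"xyz": [0, 0, -0.005], "turn": 0},
    {"xyz": [0, 0, 0], "turn": 0},
    {"xyz": [0, 0, 0], "turn": 0}
  ]
}}

```text
clock: 3.55
tcp_pos: [0.4631, -0.0235, 0.2005]
orientation: [3.137, -0.17, 0.002]
contact_force: [1.2, -0.3, 1.4]
grip_width: 0.0638
```

Request:
{"method": "apply_moves", "body": {
  "deltas": [
    {"xyz": [0, 0, 0], "turn": 0},
    {"xyz": [0, 0, 0], "turn": 0},
    {"xyz": [0, 0, 0], "turn": 0},
    {"xyz": [0, 0, 0], "turn": 0},
    {"xyz": [0, 0, 0], "turn": 0}
  ],
  "claw": 0.2,
  "squeeze": 20
}}

```text
clock: 3.97
tcp_pos: [0.463, -0.0237, 0.2005]
orientation: [3.136, -0.17, 0.002]
contact_force: [0.2, -0.9, 5.8]
grip_width: 0.04
```

Request:
{"method": "apply_moves", "body": {
  "deltas": [
    {"xyz": [0.001, 0, -0.001], "turn": 0},
    {"xyz": [0.001, 0, -0.001], "turn": 0},
    {"xyz": [0.001, 0, -0.001], "turn": 0},
    {"xyz": [0.001, 0, -0.0005], "turn": 0},
    {"xyz": [0, 0, 0], "turn": 0}
  ]
}}

```text
clock: 4.38
tcp_pos: [0.4673, -0.0217, 0.1972]
orientation: [-3.135, 0.168, -0.003]
contact_force: [-1.6, 5.7, 8.1]
grip_width: 0.0341
```

Request:
{"method": "apply_moves", "body": {
  "deltas": [
    {"xyz": [0, 0.001, 0], "turn": 0},
    {"xyz": [0, 0.001, 0], "turn": 0},
    {"xyz": [0, 0, 0], "turn": 0},
    {"xyz": [0, 0, 0], "turn": 0}
  ],
  "claw": 0.4
}}

```text
clock: 4.72
tcp_pos: [0.4673, -0.0208, 0.1974]
orientation: [-3.136, 0.17, -0.003]
contact_force: [-1.1, 1.5, 9.7]
grip_width: 0.0328
```

```bash
python3 - <<'E'
from h import *
o=st(); m=snap('wrist','w4'); o=st(); snap('side','s4',(240,150,420,250),4)
a=cv2.imread('pics/w4_raw.png')
cv2.imwrite('pics/w4c.png',cv2.resize(a[150:310,210:420],None,fx=3.6,fy=3.6,interpolation=cv2.INTER_CUBIC))
E
```

```text
t 4.72 tcp [ 0.4673 -0.0208  0.1974] rv [-3.1363  0.17   -0.0033] F [-1.1  1.5  9.7] w 0.0328
t 4.77 tcp [ 0.4673 -0.0208  0.1973] rv [-3.1362  0.1698 -0.0033] F [-1.7  1.9  9.6] w 0.0333
```

View pics/w4c.png

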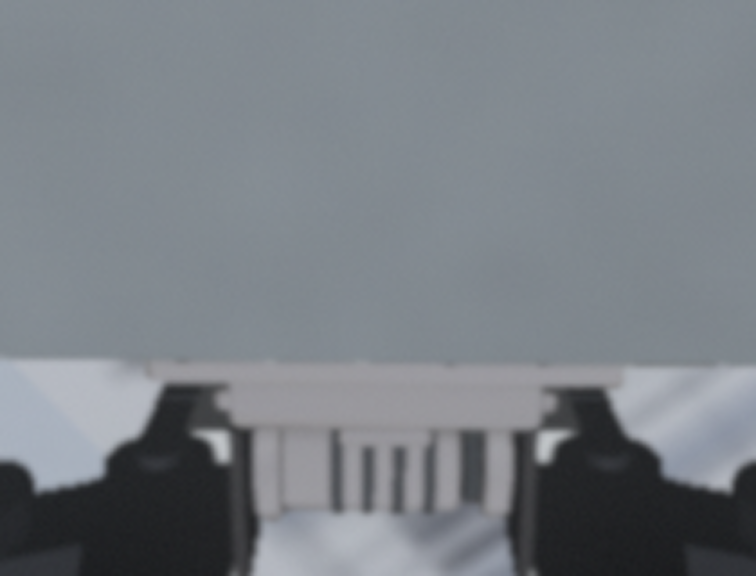

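```bash
python3 - <<'E'
import numpy as np
th=np.r_[-.11,-.05,np.linspace(.05,1.65,15)]
p=lambda t:np.array([-41*np.cos(np.pi/4-t),-41*np.sin(np.pi/4-t)])
for a,b in zip(th,th[1:]):
    d=p(b)-p(a);print(round(b,2),(d[0]*.994).round(1),(-d[0]*.109).round(1),d[1].round(1))
E
```

```text
-0.05 -1.9 0.2 1.6
0.05 -2.9 0.3 2.9
0.16 -2.9 0.3 3.6
0.28 -2.5 0.3 4.0
0.39 -2.0 0.2 4.2
0.51 -1.5 0.2 4.4
0.62 -1.0 0.1 4.6
0.74 -0.5 0.1 4.7
0.85 0.0 -0.0 4.7
0.96 0.6 -0.1 4.6
1.08 1.1 -0.1 4.6
1.19 1.6 -0.2 4.4
1.31 2.1 -0.2 4.2
1.42 2.5 -0.3 3.9
1.54 3.0 -0.3 3.6
1.65 3.4 -0.4 3.2
```

Request:
{"method": "apply_moves", "body": {
  "deltas": [
    {"xyz": [-0.0019, 0.0002, 0.0016], "turn": 0},
    {"xyz": [-0.0029, 0.0003, 0.0029], "turn": 0},
    {"xyz": [-0.0029, 0.0003, 0.0036], "turn": 0},
    {"xyz": [0, 0, 0], "turn": 0}
  ]
}}

```text
clock: 5.15
tcp_pos: [0.4595, -0.02, 0.2054]
orientation: [-3.136, 0.17, -0.005]
contact_force: [2.3, 3.1, 1.1]
grip_width: 0.0329
```

Request:
{"method": "apply_moves", "body": {
  "deltas": [
    {"xyz": [-0.0025, 0.0003, 0.004], "turn": 0},
    {"xyz": [-0.002, 0.0002, 0.0042], "turn": 0},
    {"xyz": [-0.0015, 0.0002, 0.0044], "turn": 0},
    {"xyz": [-0.001, 0.0001, 0.0046], "turn": 0},
    {"xyz": [-0.0005, 0.0001, 0.0047], "turn": 0},
    {"xyz": [0, 0, 0], "turn": 0}
  ]
}}

```text
clock: 5.65
tcp_pos: [0.4517, -0.0191, 0.227]
orientation: [-3.136, 0.169, -0.002]
contact_force: [3.4, 4.5, -0.9]
grip_width: 0.0325
```

```bash
python3 - <<'E'
from h import *
o=st(); snap('wrist','w5',(150,100,480,340),2.4); o=st(); snap('side','s5',(240,150,420,250),4)
E
```

```text
t 5.65 tcp [ 0.4517 -0.0191  0.227 ] rv [-3.1362e+00  1.6920e-01 -2.3000e-03] F [ 3.4  4.5 -0.9] w 0.0325
t 5.7 tcp [ 0.4517 -0.0191  0.2267] rv [-3.1361e+00  1.6920e-01 -2.3000e-03] F [2.3 5.1 0.1] w 0.033
```

View pics/w5.png

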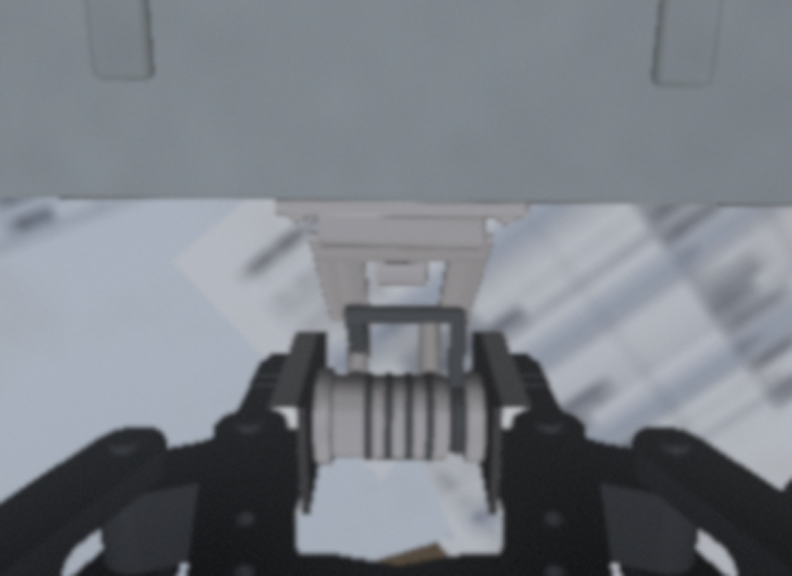

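View pics/s5.png

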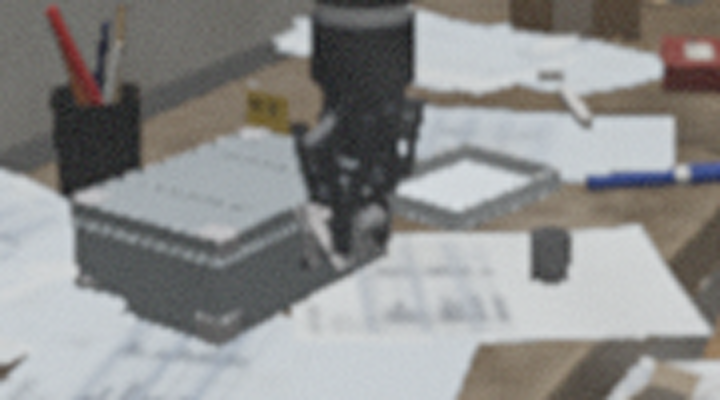

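The hasp is out in front of the staple and the barrel is held squarely between the pads (wrist crop, around (400,415)). I'll keep swinging it up.

Request:
{"method": "apply_moves", "body": {
  "deltas": [
    {"xyz": [0, 0.0005, 0.0047], "turn": 0},
    {"xyz": [0.0006, 0.0002, 0.0046], "turn": 0},
    {"xyz": [0.0011, 0, 0.0046], "turn": 0},
    {"xyz": [0.0016, -0.0002, 0.0044], "turn": 0},
    {"xyz": [0.0021, -0.0002, 0.0042], "turn": 0},
    {"xyz": [0.0025, -0.0003, 0.0039], "turn": 0},
    {"xyz": [0.003, -0.0003, 0.0036], "turn": 0},
    {"xyz": [0.0034, -0.0004, 0.0032], "turn": 0},
    {"xyz": [0, 0, 0], "turn": 0}
  ]
}}

```text
clock: 6.5
tcp_pos: [0.4653, -0.0203, 0.2599]
orientation: [3.136, -0.17, -0.004]
contact_force: [-4.2, 4.2, 5.4]
grip_width: 0.0332
```

```bash
python3 - <<'E'
from h import *
o=st(); snap('wrist','w6',(150,100,480,340),2.4); o=st(); snap('side','s6',(240,150,420,250),4)
E
```

```text
t 6.5 tcp [ 0.4653 -0.0203  0.2599] rv [ 3.1364 -0.1698 -0.0044] F [-4.2  4.2  5.4] w 0.0332
t 6.55 tcp [ 0.4651 -0.0203  0.2597] rv [ 3.1365 -0.1698 -0.0045] F [-5.4  3.9  4.3] w 0.0328
```

View pics/w6.png

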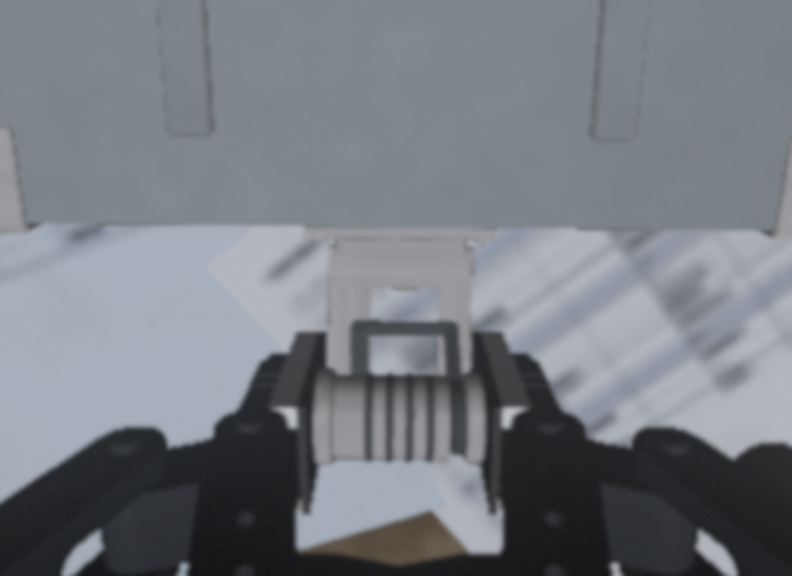

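View pics/s6.png

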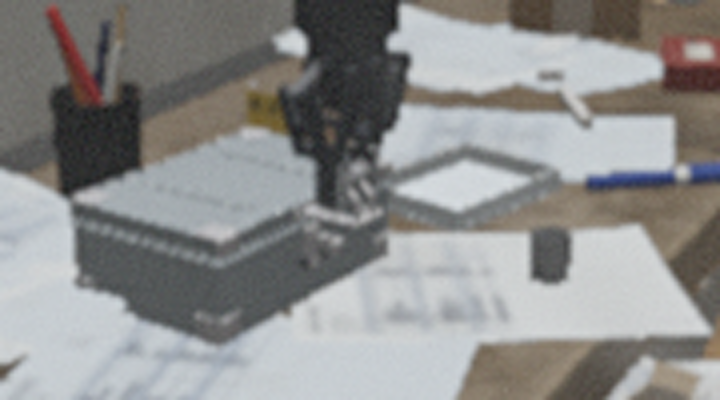

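```bash
python3 - <<'E'
import numpy as np
al=np.r_[0,.02,.06,np.linspace(.11,1.58,31),1.61,1.63]
v=np.array([-177,37.]);
def p(a): c,s=np.cos(a),np.sin(a);return np.array([c*v[0]+s*v[1],-s*v[0]+c*v[1]])
P=np.array([p(a) for a in al]);W=np.c_[P[:,0]*.994,-P[:,0]*.109,P[:,1]]/1000
W=np.round(W-W[0],4);d=np.round(np.diff(W,axis=0),4)
for i in range(0,len(d),12):print('['+', '.join('{"xyz": [%g, %g, %g], "turn": 0}'%tuple(x) for x in d[i:i+12])+']',al[min(i+12,len(d))])
E
```

```text
[{"xyz": [0.0008, -0.0001, 0.0035], "turn": 0}, {"xyz": [0.0017, -0.0002, 0.007], "turn": 0}, {"xyz": [0.0026, -0.0003, 0.0087], "turn": 0}, {"xyz": [0.0029, -0.0003, 0.0084], "turn": 0}, {"xyz": [0.0034, -0.0003, 0.0082], "turn": 0}, {"xyz": [0.0037, -0.0005, 0.008], "turn": 0}, {"xyz": [0.0042, -0.0004, 0.0078], "turn": 0}, {"xyz": [0.0045, -0.0005, 0.0076], "turn": 0}, {"xyz": [0.0048, -0.0005, 0.0074], "turn": 0}, {"xyz": [0.0052, -0.0006, 0.0071], "turn": 0}, {"xyz": [0.0056, -0.0006, 0.0069], "turn": 0}, {"xyz": [0.0059, -0.0007, 0.0066], "turn": 0}] 0.551
[{"xyz": [0.0062, -0.0006, 0.0063], "turn": 0}, {"xyz": [0.0065, -0.0008, 0.006], "turn": 0}, {"xyz": [0.0068, -0.0007, 0.0056], "turn": 0}, {"xyz": [0.007, -0.0008, 0.0053], "turn": 0}, {"xyz": [0.0073, -0.0008, 0.005], "turn": 0}, {"xyz": [0.0076, -0.0008, 0.0045], "turn": 0}, {"xyz": [0.0077, -0.0009, 0.0043], "turn": 0}, {"xyz": [0.008, -0.0008, 0.0038], "turn": 0}, {"xyz": [0.0081, -0.0009, 0.0034], "turn": 0}, {"xyz": [0.0083, -0.0009, 0.003], "turn": 0}, {"xyz": [0.0084, -0.0009, 0.0026], "turn": 0}, {"xyz": [0.0085, -0.001, 0.0022], "turn": 0}] 1.1390000000000002
[{"xyz": [0.0086, -0.0009, 0.0018], "turn": 0}, {"xyz": [0.0087, -0.001, 0.0014], "turn": 0}, {"xyz": [0.0088, -0.0009, 0.0009], "turn": 0}, {"xyz": [0.0088, -0.001, 0.0004], "turn": 0}, {"xyz": [0.0088, -0.001, 0.0001], "turn": 0}, {"xyz": [0.0088, -0.0009, -0.0004], "turn": 0}, {"xyz": [0.0088, -0.001, -0.0008], "turn": 0}, {"xyz": [0.0087, -0.001, -0.0013], "turn": 0}, {"xyz": [0.0086, -0.0009, -0.0016], "turn": 0}, {"xyz": [0.0053, -0.0006, -0.0013], "turn": 0}, {"xyz": [0.0035, -0.0004, -0.0009], "turn": 0}] 1.63
```

Request:
{"method": "apply_moves", "body": {
  "deltas": [
    {"xyz": [0.0008, 0.0003, 0.0035], "turn": 0},
    {"xyz": [0.0017, 0.0001, 0.007], "turn": 0},
    {"xyz": [0.0026, -0.0003, 0.0087], "turn": 0},
    {"xyz": [0.0029, -0.0003, 0.0084], "turn": 0},
    {"xyz": [0.0034, -0.0003, 0.0082], "turn": 0},
    {"xyz": [0.0037, -0.0005, 0.008], "turn": 0}
  ]
}}

```text
clock: 7.1
tcp_pos: [0.4812, -0.022, 0.3043]
orientation: [3.136, -0.171, 0.001]
contact_force: [2.2, -1.1, -5.5]
grip_width: 0.0328
```

```bash
python3 - <<'E'
from h import *
snap('side','s7',(240,130,420,250),4);o=st()
E
```

```text
t 7.15 tcp [ 0.4824 -0.0221  0.3057] rv [ 3.1363 -0.1712  0.0048] F [ 0.7 -2.4  0.7] w 0.0326
```

View pics/s7.png

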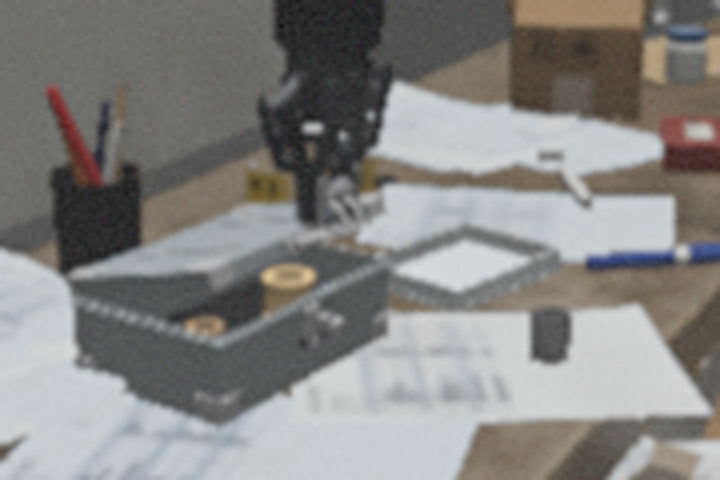

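The lid is rising. The larger bush is at the right (around (290,280) in the crop) and the plain one at the left (205,325).

Request:
{"method": "apply_moves", "body": {
  "deltas": [
    {"xyz": [0.0042, -0.0004, 0.0078], "turn": 0},
    {"xyz": [0.0045, -0.0005, 0.0076], "turn": 0},
    {"xyz": [0.0048, -0.0005, 0.0074], "turn": 0},
    {"xyz": [0.0052, -0.0006, 0.0071], "turn": 0},
    {"xyz": [0.0056, -0.0006, 0.0069], "turn": 0},
    {"xyz": [0.0059, -0.0007, 0.0066], "turn": 0},
    {"xyz": [0.0062, -0.0006, 0.0063], "turn": 0},
    {"xyz": [0.0065, -0.0008, 0.006], "turn": 0},
    {"xyz": [0.0068, -0.0007, 0.0056], "turn": 0},
    {"xyz": [0.007, -0.0008, 0.0053], "turn": 0},
    {"xyz": [0.0073, -0.0008, 0.005], "turn": 0},
    {"xyz": [0.0076, -0.0008, 0.0045], "turn": 0}
  ]
}}

```text
clock: 8.15
tcp_pos: [0.5527, -0.0301, 0.3796]
orientation: [3.136, -0.171, -0.002]
contact_force: [-2.5, -5.5, -3.3]
grip_width: 0.0326
```

Request:
{"method": "apply_moves", "body": {
  "deltas": [
    {"xyz": [0.0077, -0.0009, 0.0043], "turn": 0},
    {"xyz": [0.008, -0.0008, 0.0038], "turn": 0},
    {"xyz": [0.0081, -0.0009, 0.0034], "turn": 0},
    {"xyz": [0.0083, -0.0009, 0.003], "turn": 0},
    {"xyz": [0.0084, -0.0009, 0.0026], "turn": 0},
    {"xyz": [0.0085, -0.001, 0.0022], "turn": 0},
    {"xyz": [0.0086, -0.0009, 0.0018], "turn": 0},
    {"xyz": [0.0087, -0.001, 0.0014], "turn": 0},
    {"xyz": [0.0088, -0.0009, 0.0009], "turn": 0},
    {"xyz": [0.0088, -0.001, 0.0004], "turn": 0}
  ]
}}

```text
clock: 8.98
tcp_pos: [0.6367, -0.04, 0.4033]
orientation: [3.135, -0.171, -0.002]
contact_force: [-2.6, -5.6, -2.6]
grip_width: 0.0324
```

```bash
python3 - <<'E'
from h import *
snap('side','s8',(220,80,420,250),3.8);o=st()
E
```

```text
t 9.03 tcp [ 0.6381 -0.0402  0.4033] rv [ 3.1349e+00 -1.7150e-01  4.0000e-04] F [ 1.7 -5.6 -0.8] w 0.0326
```

View pics/s8.png

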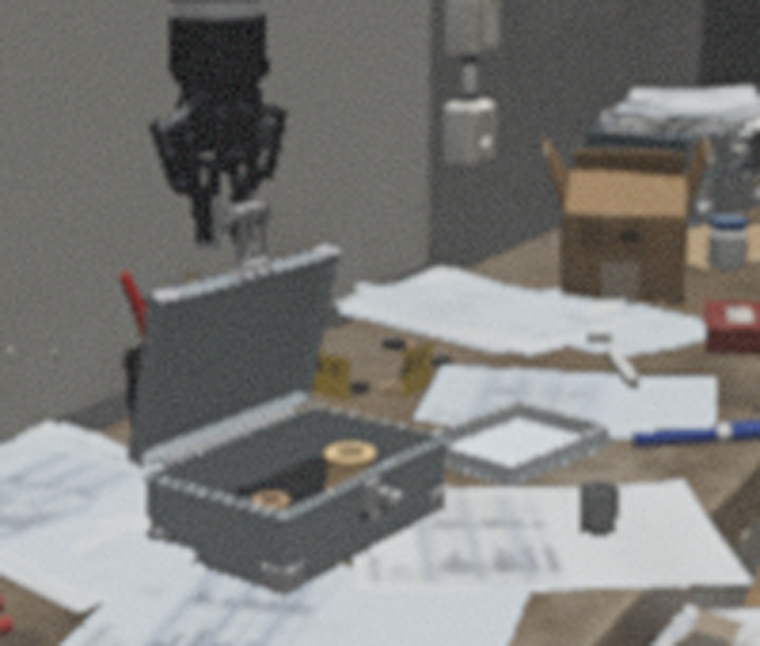

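Request:
{"method": "apply_moves", "body": {
  "deltas": [
    {"xyz": [0.0088, -0.0012, 0.0001], "turn": 0},
    {"xyz": [0.0088, -0.0011, -0.0004], "turn": 0},
    {"xyz": [0.0088, -0.0011, -0.0008], "turn": 0},
    {"xyz": [0.0087, -0.001, -0.0013], "turn": 0},
    {"xyz": [0.0086, -0.0009, -0.0016], "turn": 0},
    {"xyz": [0.0053, -0.0006, -0.0013], "turn": 0},
    {"xyz": [0.0035, -0.0004, -0.0009], "turn": 0},
    {"xyz": [0, 0, 0], "turn": 0},
    {"xyz": [0, 0, 0], "turn": 0}
  ]
}}

```text
clock: 9.78
tcp_pos: [0.6895, -0.0463, 0.3971]
orientation: [3.135, -0.171, 0.0]
contact_force: [-0.2, -6.8, -3.0]
grip_width: 0.0326
```

```bash
python3 - <<'E'
from h import *
snap('side','s9',(220,80,420,250),3.8);o=st();snap('wrist','w9')
E
```

```text
t 9.83 tcp [ 0.6894 -0.0463  0.3972] rv [ 3.1349e+00 -1.7120e-01  2.0000e-04] F [-0.  -5.5 -1.6] w 0.0324
```

View pics/s9.png

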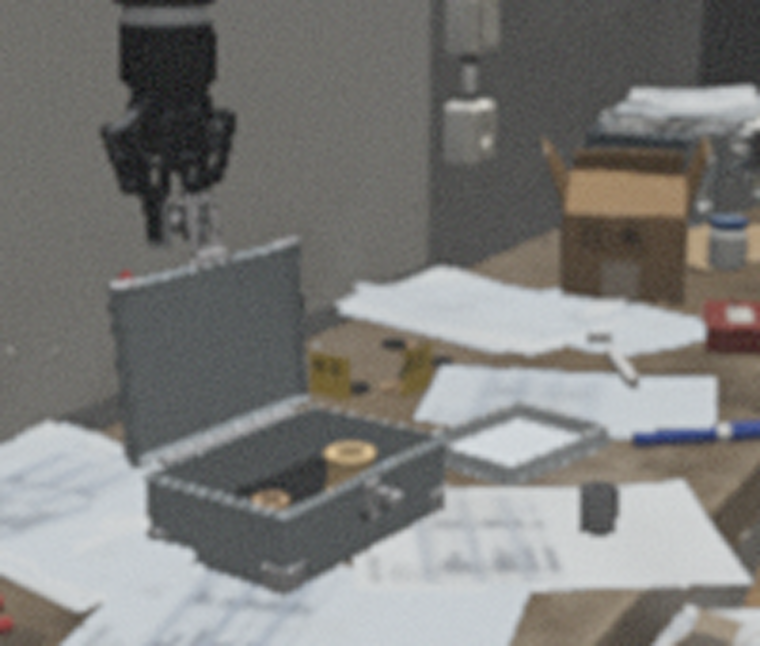

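View pics/w9.png

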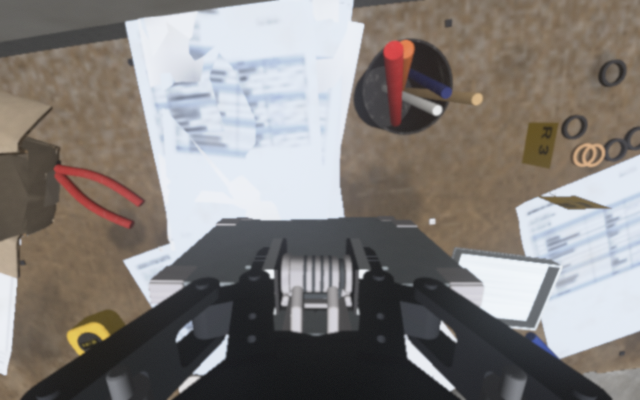

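The lid stands upright with the hasp up over it. Now I release it.

Request:
{"method": "apply_moves", "body": {
  "deltas": [
    {"xyz": [0, 0, 0], "turn": 0},
    {"xyz": [0, 0, 0], "turn": 0},
    {"xyz": [0, 0, 0], "turn": 0},
    {"xyz": [0, 0, 0], "turn": 0},
    {"xyz": [0, 0, 0], "turn": 0},
    {"xyz": [0, 0, 0.01], "turn": 0},
    {"xyz": [0, 0, 0.02], "turn": 0},
    {"xyz": [0, 0, 0.02], "turn": 0},
    {"xyz": [0, 0, 0.01], "turn": 0},
    {"xyz": [0, 0, 0], "turn": 0}
  ],
  "claw": -0.5
}}

```text
clock: 10.72
tcp_pos: [0.6895, -0.0442, 0.4608]
orientation: [-3.136, 0.169, -0.009]
contact_force: [0.3, 0.0, 0.5]
grip_width: 0.0643
```

```bash
python3 - <<'E'
from h import *
snap('side','s10',(220,80,420,250),3.8);o=st();snap('top','t10',(260,110,480,230),3.6)
E
```

```text
t 10.77 tcp [ 0.6891 -0.0444  0.4587] rv [-3.1366  0.1695 -0.0051] F [-0.3 -0.3  0.1] w 0.0642
```

View pics/s10.png

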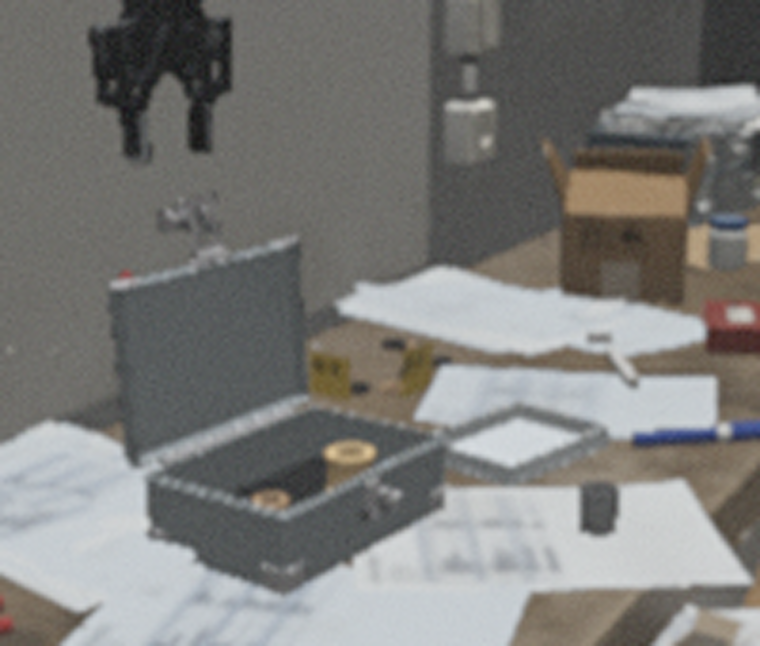

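View pics/t10.png

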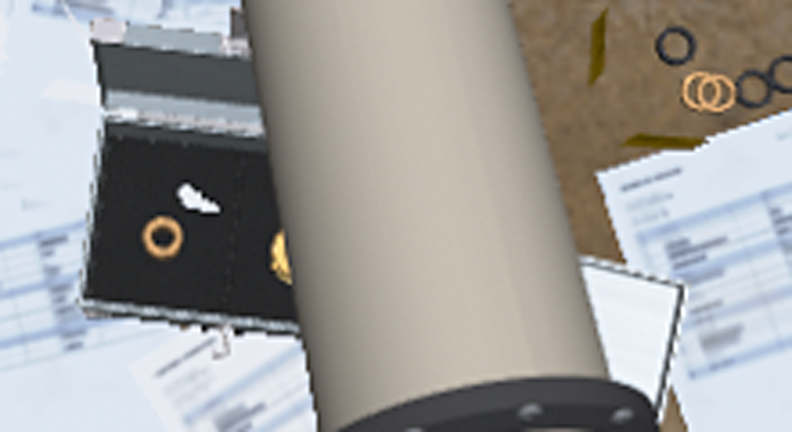

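```bash
python3 - <<'E'
from h import *
m=camera_model('side'); b=atz(m,(220+350/3.8,80+453/3.8),.059)
yw=-.1089;ex=np.array([np.cos(yw),np.sin(yw)]);ey=np.array([-ex[1],ex[0]])
c=np.array([.5665,-.0325]);print(b,(b[:2]-c)@ex,(b[:2]-c)@ey)
m=camera_model('top'); b=atz(m,(260+162/3.6,110+237/3.6),.05);print('plain',b,(b[:2]-c)@ex,(b[:2]-c)@ey)
print('left edge of fl.',atz(m,(260+270/3.6,110+250/3.6),.059))
print(readout.get_obs()['joints'].round(3))
E
```

```text
[ 0.54418588 -0.07141021  0.059     ] -0.017952987593496807 -0.0411049278703194
plain [0.55947699 0.01753335 0.05      ] -0.012419275224599522 0.048973671908668956
left edge of fl. [ 0.54803174 -0.06141529  0.059     ]
[ 0.175  0.483 -0.297  1.436  0.144  1.243 -1.815]
```

Request:
{"method": "apply_moves", "body": {
  "deltas": [
    {"xyz": [-0.01, -0.002, 0], "turn": 0.121},
    {"xyz": [-0.01, -0.002, 0], "turn": 0.121},
    {"xyz": [-0.01, -0.002, 0], "turn": 0.121},
    {"xyz": [-0.01, -0.002, 0], "turn": 0.121},
    {"xyz": [-0.01, -0.002, 0], "turn": 0.121},
    {"xyz": [-0.01, -0.002, 0], "turn": 0.121},
    {"xyz": [-0.01, -0.002, 0], "turn": 0.121},
    {"xyz": [-0.01, -0.002, 0], "turn": 0.121},
    {"xyz": [-0.01, -0.002, 0], "turn": 0.121},
    {"xyz": [-0.01, -0.002, 0], "turn": 0.121},
    {"xyz": [-0.01, -0.002, 0], "turn": 0.121},
    {"xyz": [-0.01, -0.002, 0], "turn": 0.121}
  ],
  "claw": -0.35
}}

```text
clock: 11.82
tcp_pos: [0.5679, -0.0689, 0.4553]
orientation: [-2.451, -1.962, 0.003]
contact_force: [-0.5, -0.2, -0.1]
grip_width: 0.0575
```

Request:
{"method": "apply_moves", "body": {
  "deltas": [
    {"xyz": [-0.002, -0.0005, 0], "turn": 0.121},
    {"xyz": [-0.002, -0.0005, 0], "turn": 0.121},
    {"xyz": [-0.002, -0.0005, 0], "turn": 0.121},
    {"xyz": [-0.002, -0.0005, 0], "turn": 0.121},
    {"xyz": [-0.002, -0.0005, 0], "turn": 0.121},
    {"xyz": [-0.002, -0.0005, 0], "turn": 0.121},
    {"xyz": [-0.002, -0.0005, -0.01], "turn": 0.121},
    {"xyz": [-0.002, -0.0005, -0.02], "turn": 0.121},
    {"xyz": [-0.002, -0.0005, -0.02], "turn": 0.121},
    {"xyz": [-0.002, -0.0005, -0.02], "turn": 0.121},
    {"xyz": [-0.002, -0.0005, -0.02], "turn": 0.121},
    {"xyz": [-0.001, -0.0005, -0.02], "turn": 0.121}
  ]
}}

```text
clock: 12.82
tcp_pos: [0.5449, -0.0747, 0.3448]
orientation: [-0.53, -3.094, -0.0]
contact_force: [0.4, -0.2, 0.2]
grip_width: 0.0579
```

Request:
{"method": "apply_moves", "body": {
  "deltas": [
    {"xyz": [0, 0, -0.015], "turn": 0.12},
    {"xyz": [0, 0, -0.005], "turn": 0.1176},
    {"xyz": [0, 0, 0], "turn": 0},
    {"xyz": [0, 0, 0], "turn": 0},
    {"xyz": [0, 0, 0], "turn": 0}
  ]
}}

```text
clock: 13.23
tcp_pos: [0.5459, -0.0747, 0.327]
orientation: [-0.175, -3.137, -0.001]
contact_force: [0.8, -0.4, -1.2]
grip_width: 0.0582
```

```bash
python3 - <<'E'
from h import *
o=st();print(o['joints'].round(2));snap('wrist','w11');snap('side','s11',(220,80,420,250),3.8)
E
```

```text
t 13.23 tcp [ 0.5459 -0.0747  0.327 ] rv [-1.7490e-01 -3.1367e+00 -6.0000e-04] F [ 0.8 -0.4 -1.2] w 0.0582
[ 0.7   0.51 -0.87  1.88  0.47  0.97  1.07]
```

View pics/w11.png

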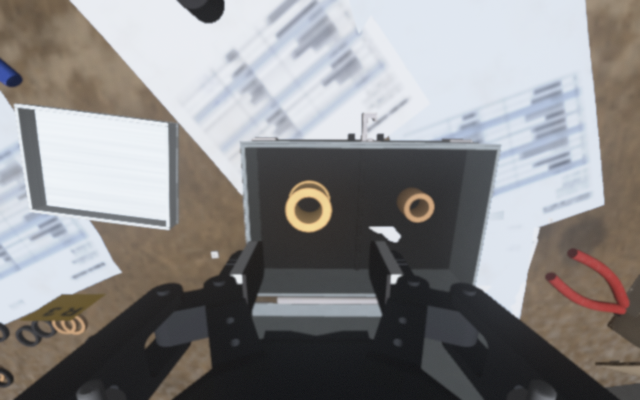

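The wrist view shows the flanged bush's upper collar at (308.5,208) and the plain bush at (416,205).

```bash
python3 - <<'E'
from h import *
a=cv2.imread('pics/w11_raw.png')
cv2.imwrite('pics/w11c.png',cv2.resize(a[160:290,230:440],None,fx=3.8,fy=3.8,interpolation=cv2.INTER_CUBIC))
m=dict(np.load('pics/w11.npz'));b=atz(m,(308.5,208),.059)
l,r_=atz(m,(285.5,208),.059),atz(m,(332,208),.059);print(b,np.linalg.norm(l-r_))
yw=-.1089;ex=np.array([np.cos(yw),np.sin(yw)]);ey=np.array([-ex[1],ex[0]])
d=(b-readout.get_obs()['tcp_pos'])[:2];print('from tcp',d,d@ex,d@ey)
print('tray rim corners',[atz(m,p,.022).round(4) for p in [(14,105),(177,123),(169,229),(30,209)]])
E
```

```text
[ 0.54919999 -0.08081497  0.059     ] 0.04130316515619921
from tcp [ 0.00315079 -0.00621681] 0.0038077946345895005 -0.005837539943305608
tray rim corners [array([ 0.4268, -0.3518,  0.022 ]), array([ 0.4626, -0.1975,  0.022 ]), array([ 0.5672, -0.2325,  0.022 ]), array([ 0.5291, -0.3762,  0.022 ])]
```

View pics/w11c.png

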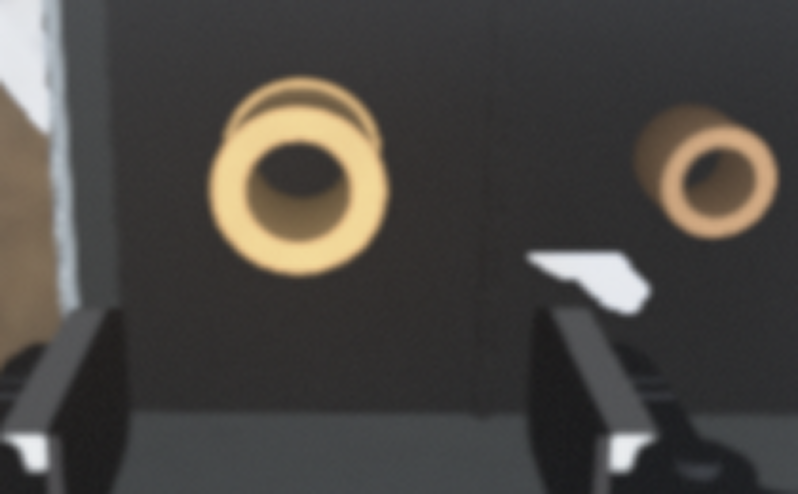

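Request:
{"method": "apply_moves", "body": {
  "deltas": [
    {"xyz": [0.0024, -0.0032, -0.02], "turn": 0},
    {"xyz": [0.0024, -0.0032, -0.02], "turn": 0},
    {"xyz": [0, 0, -0.02], "turn": 0},
    {"xyz": [0, 0, -0.02], "turn": 0},
    {"xyz": [0, 0, 0], "turn": 0},
    {"xyz": [0, 0, 0], "turn": 0}
  ]
}}

```text
clock: 13.83
tcp_pos: [0.5505, -0.081, 0.2469]
orientation: [-0.171, -3.136, -0.0]
contact_force: [0.6, 0.3, 0.8]
grip_width: 0.0574
```

```bash
python3 - <<'E'
from h import *
o=st();m=snap('wrist','w12')
a=cv2.imread('pics/w12_raw.png')
cv2.imwrite('pics/w12c.png',cv2.resize(a[180:330,210:420],None,fx=3.8,fy=3.8,interpolation=cv2.INTER_CUBIC))
E
```

```text
t 13.83 tcp [ 0.5505 -0.081   0.2469] rv [-1.7080e-01 -3.1357e+00 -1.0000e-04] F [0.6 0.3 0.8] w 0.0574
```

View pics/w12c.png

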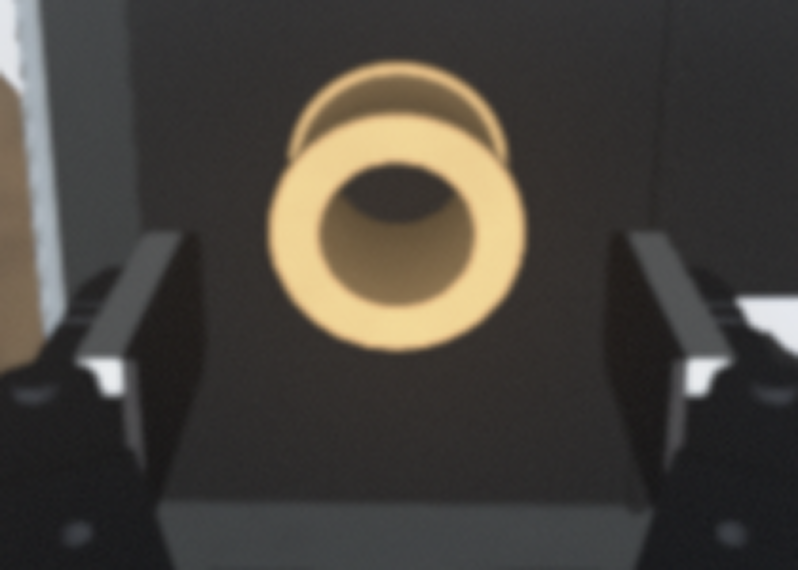

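```bash
python3 - <<'E'
from h import *
m=dict(np.load('pics/w12.npz'));b=atz(m,(210+397/3.8,180+232/3.8),.059);o=readout.get_obs();print(b,b-o['tcp_pos'])
E
```

```text
[ 0.55079704 -0.08109007  0.059     ] [-0.0002847  -0.00025015 -0.18887961]
```

Request:
{"method": "apply_moves", "body": {
  "deltas": [
    {"xyz": [0, -0.0005, -0.015], "turn": 0},
    {"xyz": [0, 0, -0.015], "turn": 0},
    {"xyz": [0, 0, -0.012], "turn": 0},
    {"xyz": [0, 0, -0.005], "turn": 0},
    {"xyz": [0, 0, -0.003], "turn": 0},
    {"xyz": [0, 0, 0], "turn": 0},
    {"xyz": [0, 0, 0], "turn": 0}
  ]
}}

```text
clock: 14.47
tcp_pos: [0.5508, -0.0814, 0.1969]
orientation: [0.169, 3.137, 0.0]
contact_force: [0.3, -0.2, -0.9]
grip_width: 0.0578
```

Request:
{"method": "apply_moves", "body": {
  "deltas": [
    {"xyz": [0, 0, 0], "turn": 0},
    {"xyz": [0, 0, 0], "turn": 0},
    {"xyz": [0, 0, 0], "turn": 0},
    {"xyz": [0, 0, 0], "turn": 0},
    {"xyz": [0, 0, 0], "turn": 0}
  ],
  "claw": 0.3,
  "squeeze": 30
}}

```text
clock: 14.88
tcp_pos: [0.5508, -0.0816, 0.1972]
orientation: [0.17, 3.137, -0.0]
contact_force: [-1.8, -0.4, 5.6]
grip_width: 0.0389
```

Request:
{"method": "apply_moves", "body": {
  "deltas": [
    {"xyz": [0, 0, 0.005], "turn": 0},
    {"xyz": [0, 0, 0.01], "turn": 0},
    {"xyz": [0, 0, 0.015], "turn": 0},
    {"xyz": [0, 0, 0.02], "turn": 0},
    {"xyz": [0, 0, 0.02], "turn": 0},
    {"xyz": [0, 0, 0.02], "turn": 0},
    {"xyz": [0, 0, 0.015], "turn": 0},
    {"xyz": [0, 0, 0.005], "turn": 0},
    {"xyz": [0, 0, 0], "turn": 0},
    {"xyz": [0, 0, 0], "turn": 0}
  ]
}}

```text
clock: 15.72
tcp_pos: [0.5504, -0.0818, 0.3067]
orientation: [-0.17, -3.137, 0.0]
contact_force: [-0.2, -0.3, -3.0]
grip_width: 0.0389
```

```bash
python3 - <<'E'
from h import *
o=st();m=snap('wrist','w13');snap('side','s13',(220,80,420,250),3.8)
E
```

```text
t 15.72 tcp [ 0.5504 -0.0818  0.3067] rv [-1.7030e-01 -3.1366e+00  5.0000e-04] F [-0.2 -0.3 -3. ] w 0.0389
```

View pics/w13.png

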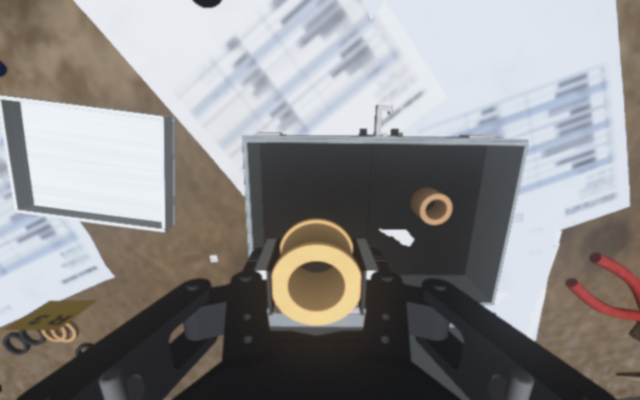

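View pics/s13.png

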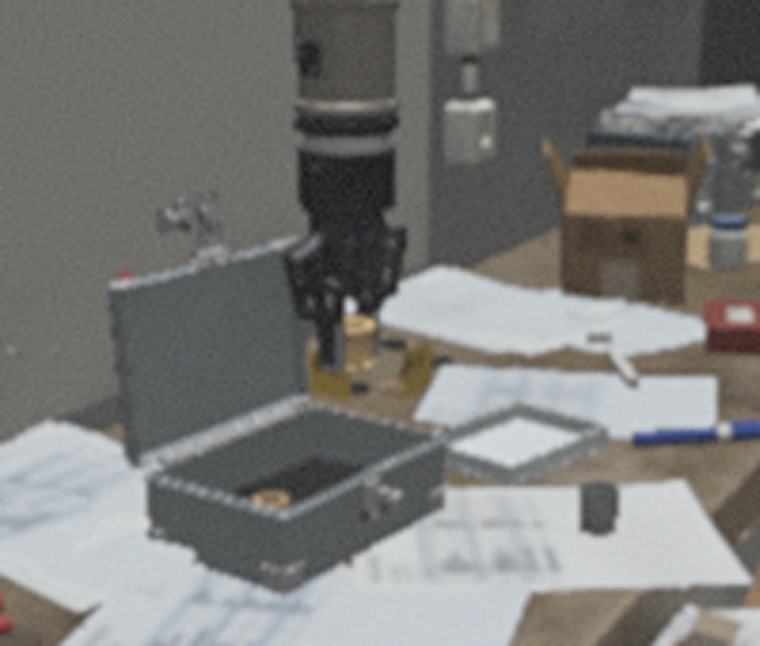

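The bush is lifted and level between the pads, and the lid is still up. On to the tray.

Request:
{"method": "apply_moves", "body": {
  "deltas": [
    {"xyz": [-0.003, -0.01, 0], "turn": 0},
    {"xyz": [-0.005, -0.018, 0], "turn": 0},
    {"xyz": [-0.005, -0.02, 0], "turn": 0},
    {"xyz": [-0.005, -0.02, 0], "turn": 0},
    {"xyz": [-0.005, -0.02, 0], "turn": 0},
    {"xyz": [-0.005, -0.02, 0], "turn": 0},
    {"xyz": [-0.005, -0.02, 0], "turn": 0},
    {"xyz": [-0.005, -0.02, 0], "turn": 0},
    {"xyz": [-0.005, -0.02, 0], "turn": 0},
    {"xyz": [-0.005, -0.02, 0], "turn": 0},
    {"xyz": [-0.005, -0.015, 0], "turn": 0},
    {"xyz": [-0.003, -0.007, 0], "turn": 0}
  ]
}}

```text
clock: 16.82
tcp_pos: [0.493, -0.295, 0.3057]
orientation: [-0.176, -3.134, 0.001]
contact_force: [-0.3, 0.3, -1.7]
grip_width: 0.0387
```

Request:
{"method": "apply_moves", "body": {
  "deltas": [
    {"xyz": [0, 0, 0], "turn": 0},
    {"xyz": [0, 0, 0], "turn": 0},
    {"xyz": [0, 0, 0], "turn": 0}
  ]
}}

```text
clock: 17.07
tcp_pos: [0.495, -0.2903, 0.3068]
orientation: [0.167, 3.137, 0.002]
contact_force: [0.1, -0.4, -2.0]
grip_width: 0.0391
```

```bash
python3 - <<'E'
from h import *
o=st();m=snap('wrist','w14');snap('side','s14',(220,80,420,250),3.8)
E
```

```text
t 17.07 tcp [ 0.495  -0.2903  0.3068] rv [1.6710e-01 3.1371e+00 1.6000e-03] F [ 0.1 -0.4 -2. ] w 0.0391
```

View pics/w14.png

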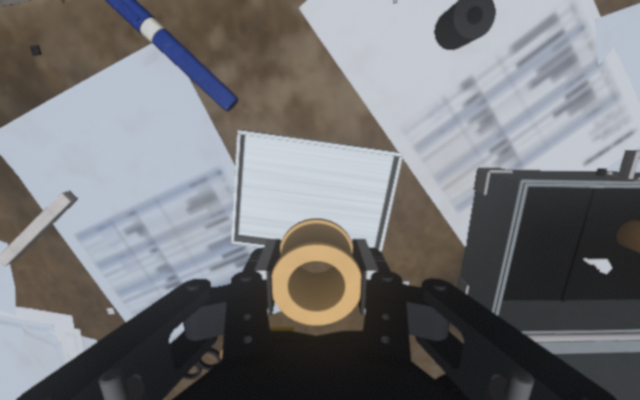

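```bash
python3 - <<'E'
from h import *
m=dict(np.load('pics/w14.npz'))
a=atz(m,(239,131),.022);b=atz(m,(401,153),.022);c=atz(m,(233,241),.022);print(a,b,c,np.linalg.norm(a-b),np.linalg.norm(a-c),'centre',(b+c)/2,readout.get_obs()['tcp_pos'])
E
```

```text
[ 0.42625032 -0.35037416  0.022     ] [ 0.46071559 -0.20841127  0.022     ] [ 0.52947103 -0.37528786  0.022     ] 0.14608666620494482 0.10618477937351932 centre [ 0.49509331 -0.29184957  0.022     ] [ 0.49518522 -0.29017696  0.30700343]
```

Request:
{"method": "apply_moves", "body": {
  "deltas": [
    {"xyz": [0, -0.0015, -0.01], "turn": 0},
    {"xyz": [0, 0, -0.02], "turn": 0},
    {"xyz": [0, 0, -0.025], "turn": 0},
    {"xyz": [0, 0, -0.025], "turn": 0},
    {"xyz": [0, 0, -0.02], "turn": 0},
    {"xyz": [0, 0, -0.012], "turn": 0},
    {"xyz": [0, 0, -0.008], "turn": 0},
    {"xyz": [0, 0, -0.004], "turn": 0},
    {"xyz": [0, 0, -0.002], "turn": 0},
    {"xyz": [0, 0, -0.002], "turn": 0},
    {"xyz": [0, 0, 0], "turn": 0},
    {"xyz": [0, 0, 0], "turn": 0}
  ]
}}

```text
clock: 18.17
tcp_pos: [0.495, -0.2933, 0.1797]
orientation: [0.17, 3.136, -0.001]
contact_force: [-0.1, -0.3, -2.4]
grip_width: 0.0392
```

Request:
{"method": "apply_moves", "body": {
  "deltas": [
    {"xyz": [0, 0, -0.0015], "turn": 0},
    {"xyz": [0, 0, -0.001], "turn": 0},
    {"xyz": [0, 0, -0.0005], "turn": 0},
    {"xyz": [0, 0, 0], "turn": 0},
    {"xyz": [0, 0, 0], "turn": 0}
  ]
}}

```text
clock: 18.58
tcp_pos: [0.4947, -0.2932, 0.1763]
orientation: [0.17, 3.137, -0.001]
contact_force: [-0.2, -1.0, 0.7]
grip_width: 0.0384
```

Request:
{"method": "apply_moves", "body": {
  "deltas": [
    {"xyz": [0, 0, 0], "turn": 0},
    {"xyz": [0, 0, 0], "turn": 0},
    {"xyz": [0, 0, 0], "turn": 0},
    {"xyz": [0, 0, 0], "turn": 0},
    {"xyz": [0, 0, 0.005], "turn": 0},
    {"xyz": [0, 0, 0.015], "turn": 0},
    {"xyz": [0, 0, 0.025], "turn": 0},
    {"xyz": [0, 0, 0.03], "turn": 0},
    {"xyz": [0, 0, 0.03], "turn": 0},
    {"xyz": [0, 0, 0.02], "turn": 0},
    {"xyz": [0, 0, 0.01], "turn": 0},
    {"xyz": [0, 0, 0], "turn": 0}
  ],
  "claw": -0.35
}}

```text
clock: 19.58
tcp_pos: [0.4955, -0.2932, 0.3141]
orientation: [0.17, 3.133, -0.004]
contact_force: [-0.2, -0.4, 0.7]
grip_width: 0.0571
```

Request:
{"method": "apply_moves", "body": {
  "deltas": [
    {"xyz": [-0.01, -0.02, 0.02], "turn": 0},
    {"xyz": [-0.01, -0.02, 0.02], "turn": 0},
    {"xyz": [-0.01, -0.02, 0.02], "turn": 0},
    {"xyz": [-0.01, -0.02, 0.01], "turn": 0},
    {"xyz": [-0.01, -0.02, 0], "turn": 0},
    {"xyz": [-0.01, -0.02, 0], "turn": 0},
    {"xyz": [-0.01, -0.02, 0], "turn": 0},
    {"xyz": [-0.01, -0.02, 0], "turn": 0},
    {"xyz": [-0.01, -0.02, 0], "turn": 0},
    {"xyz": [0, 0, 0], "turn": 0},
    {"xyz": [0, 0, 0], "turn": 0}
  ]
}}

```text
clock: 20.5
tcp_pos: [0.4032, -0.4744, 0.3791]
orientation: [-0.175, -3.135, -0.003]
contact_force: [0.5, 0.5, -0.3]
grip_width: 0.0578
```

```bash
python3 - <<'E'
from h import *
o=st();snap('side','s15',(220,80,420,250),3.8);snap('top','t15',(180,100,460,280),2.8)
E
```

```text
t 20.5 tcp [ 0.4032 -0.4744  0.3791] rv [-1.7470e-01 -3.1347e+00 -2.8000e-03] F [ 0.5  0.5 -0.3] w 0.0578
```

View pics/s15.png

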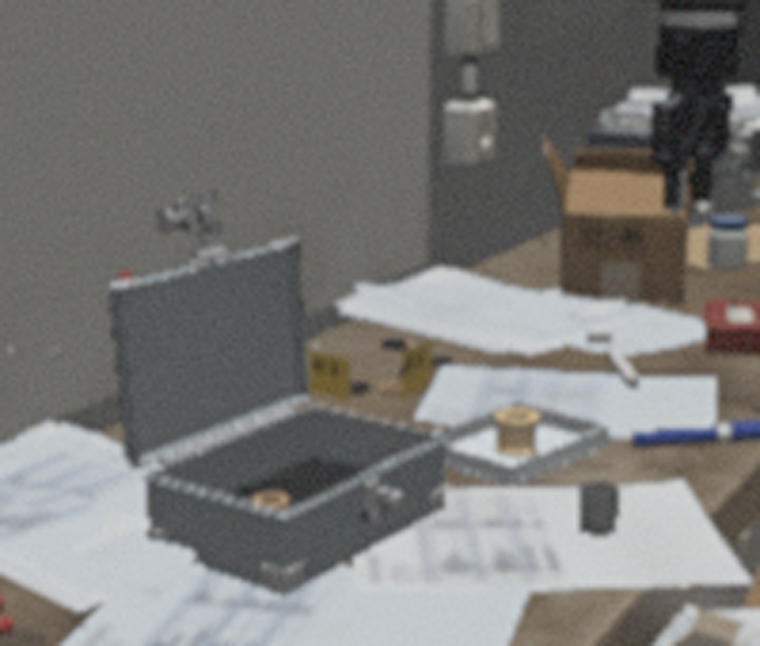

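View pics/t15.png

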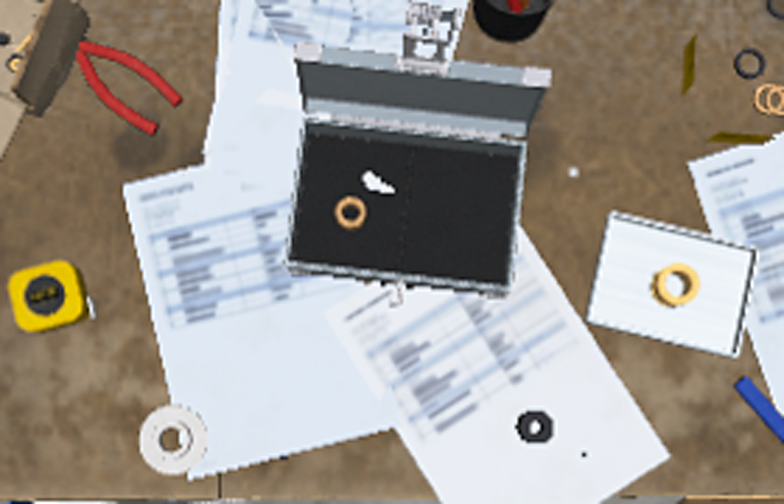

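The bush stands upright in the middle of the tray at (677,285) in the top crop. The lid is up, the plain bush is still in the case, and the tape measure, disc and roller are at their original pixels.

```bash
python3 - <<'E'
from h import *
print(r.hand_in()); st()
E
```

```text
the job is handed in; nothing more can be done
None
the job is handed in; nothing more can be done
```

The flanged bush is standing upright in the middle of the kit tray, and I handed the job in at about 20.5 s of the 64 s allowed.

**What I did:**
- I pinched the grip at its two ends with a 20 N squeeze and pushed the hasp in about 4 mm until the tab slid fully in (33–34 mm between the pads).
- I then swung the hasp up and used it to open the lid to about 1.6 rad before letting go.
- After a half turn, to keep the camera clear of the lid, I lifted the bush out of the right bay at 30 N and set it down in the tray.

**Last checks (side and top pictures, arm clear):**
- The lid stands by itself with the hasp up.
- The plain bush is still in the left bay.
- The tape measure, roller and flange disc are at the same pixel positions as at the start.
- The wrist force I read after each move stayed around 10 N or less.

**Disagreements and limits:**
- The pads were already pinching at 20 N, with the tab in about 2 mm, before the hasp was pushed in. The friction of that pinch is what pushed the hasp.
- The top and wrist cameras placed the case about 5 mm apart, so I aligned to the fingertips seen in the wrist pictures.
- The gripper read 39 mm on the 41 mm bush, but the pictures showed it held level.

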